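# Refit the keyhole gear cover on the beading machine's gear case

### The job

Refit the loose sheet-metal cover on the green gear case: lower it so that the two screw heads come up through the wide ends of its keyholes, then slide it along until it is fully home and the red spring catch pops up through its hole and locks it. Go gently, never forcing the cover against the case or its screws, leave everything else on the bench where it is, and let go of the cover when it is locked.

Things in the scene. Friction and masses are not known exactly. Their poses are not given: they have to be found in the camera images.
- cover_grip (a point): Middle of the black bridge handle of the loose sheet-metal cover (0.4 kg), over the plate's centre, 32 mm above its underside; axes = cover axes, z up. Plate 116 mm (x) by 170 mm (y), 5 mm thick. Handle bar 12 mm thick (x), 50 mm long (y), 24 to 42 mm above the underside: pinch it across its thickness from above. The cover starts flat on the bench, right way up.
- keyhole_l (a point): Keyhole at y = +60 mm of the cover: this point is the centre of its wide end (22 mm across, at x = +12 mm), at the underside. From it an 11 mm wide slot runs towards the cover's -x and ends at x = -16 mm, so a screw that is fully home is centred at x = -12 mm. 3 mm play round a head in the wide end, 1.5 mm each side of a shank in the slot.
- keyhole_r (a point): The same keyhole at y = -60 mm of the cover: centre of its wide end, at the underside.
- catch_hole (a point): Centre, at the underside, of the cover's hole for the catch: 12 mm (x) by 13 mm (y), at x = -12, y = -38 mm of the cover.
- case: Green gear case fixed to the bench; origin at the centre of its underside, z up. Foot 170 x 220 mm (x, y), body 150 x 200 mm, flat top 60 mm up, open over the gears on its +x half. Cover and case axes go x to x, y to y. The cover slides towards the case's +x. More than 60 N between the cover and the case with its screws and catch counts as forcing.
- case_top (a point): Centre of the case top. A flush steel strip across it carries two brass screws at y = -60 and +60 mm: shank 8 mm, head 16 mm across, its underside 7.5 mm and its top 12.5 mm above the case top. The strip is clamped at an unmeasured place: the screw line lies anywhere from 14 mm to -x up to 14 mm to +x of this point; feel for it or look. It does not shift in use.
- case_slide (a point): Middle of the +x edge of the case top (75 mm from the centre): the side towards which the cover slides. Its plate centre drops on 12 mm to -x of the screw line, the plate then flat on the case top, and slides 24 mm to 12 mm on the +x side, where the slots end on the shanks; about 2 mm short of that the catch comes free. 2.5 mm play under the heads.
- catch (a joint): Red spring catch pin, 8 mm across, on the screw line at y = -38 mm of the case. Value = how far it is pressed down (m): 0 = up, 8 mm above the case top; 0.008 = flush, as when the cover lies on it. 0.7 N to start, 1.7 N when flush. It springs back to 0 through the catch hole when the cover is home, and locks it.
- screwdriver_grip (a point): Bystander: screwdriver lying on the bench between the two sides; point on its handle.
- mallet: Bystander: wooden mallet, head 60 mm across, 110 mm long, lying; origin under its head.
- roller0: Bystander: grooved steel forming roller, 52 mm across, 32 mm high; origin under its centre.
- roller1: Bystander: second grooved steel forming roller, same size.
- oilcan: Bystander: red can with a brass cap, 56 mm across, 130 mm high; origin under its centre.
- wrench_grip (a point): Bystander: wrench lying on the bench; point on its handle.
Not all that is in view belongs to the job. What is meant by the part that bears cover_grip is not orange, and is the larger of those in its own colour.

How it is judged:
By the outcome, as a careful person would: the job done as asked, in the order asked, and still so for the second after the job is handed in, with the robot touching nothing.
It also fails if it takes over 64 s, if anything falls off the work surface, if the arm or the gripper's body presses on something with over 40 N, if the wrist force passes 120 N, or if a joint passes its speed limit or range.

### The arm

A 6-joint arm with a two-finger parallel gripper is mounted at the origin on the work surface. World frame = base frame: x ahead of the robot, y to its left, z up, the work surface at z = 0. Lengths are in m, angles in rad, forces in N, time in s.
With the tool pointing down it reaches from about 0.35 to 0.975 m from the base axis. Payload 4.9 kg.
Tool frame: the origin (TCP) lies on the centre line of the jaws, within the pads' length; the fingertips stand 22 mm ahead of it and the grasp point (between the pads) lies 3 mm ahead of it (tip_reach is the distance from the TCP to the fingertips, in m); y points along the fingers, x is the direction in which the jaws open and shut, and the axes are right-handed (so a half turn about y gives the same grasp; the last joint's range is limited). The gripper opens to 85 mm and grips with 20 to 120 N. Pads are 22 mm wide; open, the fingers measure 114 mm over their backs; the gripper's body (76 mm by 85 mm) begins 54 mm behind the grasp point. The pads swing forward as they close: fully open they stand 13 mm farther back than shut.
Start: joints at [-1.275, 0.053, 1.613, -0, 1.476, -0.119], TCP at [0.252, -0.572, 0.253] pointing down, gripper open.
Joint ranges: [-3.01, 3.01], [-1.01, 2.22], [0.06, 2.58], [-1.02, 4.17], [0.09, 2.62], [-3.14, 3.14]. Speed limits (rad/s): [2.57, 2.57, 3.14, 3.14, 3.14, 3.14].

### API

Orientations are given as a 3x3 rotation matrix whose columns are the frame's x, y, z axes.
In Python, from rig import observe, read_camera, finish_job, tip_reach gives the robot as it stands.
- The arm moves only by the tool arm_command, never from a script. Its argument "series" is text: rows parted by semicolons, each of 7 numbers parted by spaces: the shift along the tool's x, y, z in units of 0.1 m (1.0 is 0.1 m), then the turn, a rotation vector about the tool's x, y, z in units of 360 degrees (1.0 is 360 degrees), then the opening, from 0 (shut) to 1 (fully open). A call has 1 to 20 rows; each row is the pose to reach, as a shift and turn from the pose commanded when the call began, along the tool's axes at that moment, turning the shorter way round; what a row does not reach only later rows make up. A row lasts 1/8 s, in which the tool goes at most 62.5 mm and 10.7 degrees, less where a joint would pass 70% of its speed; a pose out of reach is approached as far as the arm can. A call with a number of a shift or a turn outside -1 to 1 is refused whole. A call with a gripper value outside its range is refused whole. The fingers move at their own pace and stop on an object; "grip_force" is the grip in N (left out, the last holds). Time passes only in rows, so rows that repeat a pose let the fingers close. It gives the time, the measured TCP pose, the force and the opening at its end, in the units of the state.
- observe(): the state, without advancing time (a new reading comes with each control period).
- read_camera(name): name is "side" or "top" or "wrist"; returns a dict with "image" (400x640x3 uint8, red, green, blue), "range_z" (400x640 float32, m along the optical axis (not along the pixel's ray), 0 where there is no reading), "K" (3x3 intrinsics, pixels), "R" (3x3) and "t" (3): a world point X has camera coordinates R X + t. Camera axes: x right, y down, z forward; pixel columns grow to the right and rows downward; lengths in m; the calibration is good to about 2 mm. A picture is of the moment at which its call begins.
- finish_job(): hands the job in, once; it reports no verdict.
The state is a dict: "time_s": time; "qpos": joint angles; "qd": joint speeds; "effort": joint torques, N m; "tcp_pos": TCP position; "ee_rot": TCP orientation; "ft_force": force on the tool from outside, world axes, zero at the start; "wrist_torque": the same for the moment, N m; "grip_width": finger opening in m.
Only numpy, scipy, OpenCV 4.12 (cv2) and the standard library are available. Lean on these libraries where they do the work, as an engineer would, in place of code of your own. Each camera call takes 0.05 s, during which the arm holds its last target.

## Working session

There is one attempt and no reset: what is moved stays moved. The work goes in short steps, Python scripts to look and compute and a tool call to move; the robot and the scene stay as the last step left them, time stands still between calls to the robot, and variables do not carry over. Pictures are saved under pics/ and viewed, and the job is handed in when it is done.

Besides the shell and the picture viewer there is one more tool, called after "Emit:" as name(argument=value, ...), one argument or row to a line, values as JSON. arm_command: Moves the arm, as the interface text tells. Shifts and turns lie within -1 to 1; 1 stands for 0.1 m of shift or 360 degrees of turn. Its arguments: {"type":"object","properties":{"series":{"type":"string"},"grip_force":{"type":"number"}},"required":["series"]}

```bash
mkdir -p pics; ls; cat > h.py <<'E'
import numpy as np, cv2, pickle
from rig import observe, read_camera, finish_job, tip_reach
def shot(name,fn):
    c=read_camera(name); cv2.imwrite(f'pics/{fn}.png',c['image'][:,:,::-1]); pickle.dump(c,open(f'pics/{fn}.pkl','wb')); return c
def load(fn): return pickle.load(open(f'pics/{fn}.pkl','rb'))
def ray(c,u,v,z):
    d=c['R'].T@np.linalg.inv(c['K'])@np.array([u,v,1.]); o=-c['R'].T@c['t']
    return o+d*(z-o[2])/d[2]
def cloud(c):
    v,u=np.mgrid[:400,:640]; Z=c['range_z']
    p=np.stack([u,v,np.ones_like(u)],-1)@np.linalg.inv(c['K']).T*Z[...,None]
    return (p-c['t'])@c['R']
def proj(c,X):
    p=c['K']@(c['R']@np.array(X)+c['t']); return p[:2]/p[2]
E
python3 - <<'E'
from h import *
for n in ['top','side','wrist']:
    c=shot(n,n+'0'); print(n,-c['R'].T@c['t'],c['K'][0,0],c['R'].round(2).tolist())
s=observe(); print(s,tip_reach)
E
```

```text
pics
top [0.36916547 0.01649388 1.39808654] 432.373748911074 [[0.02, -1.0, 0.01], [-0.99, -0.03, -0.12], [0.12, -0.01, -0.99]]
side [0.38858888 0.83393946 0.82735347] 415.6496563656297 [[-0.99, -0.16, -0.01], [-0.1, 0.66, -0.75], [0.13, -0.74, -0.66]]
wrist [ 0.32903383 -0.53728185  0.37235072] 276.44655211232975 [[0.4, -0.92, -0.0], [-0.87, -0.38, 0.33], [-0.3, -0.13, -0.95]]
{'time_s': 0.15, 'qpos': array([-1.27500151e+00,  5.32191740e-02,  1.61398422e+00,  2.18600156e-05,
        1.47601232e+00, -1.19001142e-01]), 'qd': array([-1.90142381e-04,  5.64362395e-05, -2.75045669e-03, -2.29210997e-04,
        8.42318180e-04, -3.04093625e-04]), 'effort': array([-9.06975674e-04, -3.94240773e+01, -3.70722234e+01, -1.31596780e-04,
        4.66950063e-03,  1.69568756e-05]), 'tcp_pos': array([ 0.25174804, -0.57155773,  0.2523334 ]), 'ee_rot': array([[ 4.03000923e-01, -4.52306997e-04,  9.15199460e-01],
       [-9.15198158e-01,  1.55891997e-03,  4.03001119e-01],
       [-1.60900294e-03, -9.99998683e-01,  2.14295657e-04]]), 'ft_force': array([-0.37549749, -0.49820606,  0.04793326]), 'wrist_torque': array([-0.00502854, -0.03819675,  0.00855176]), 'grip_width': 0.08517505248803145} 0.022
```

View pics/top0.png

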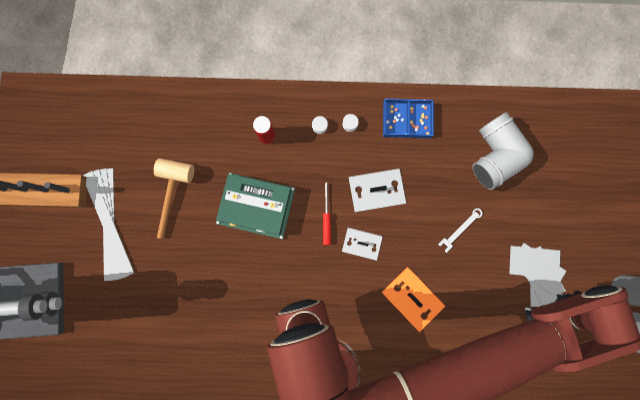

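View pics/side0.png

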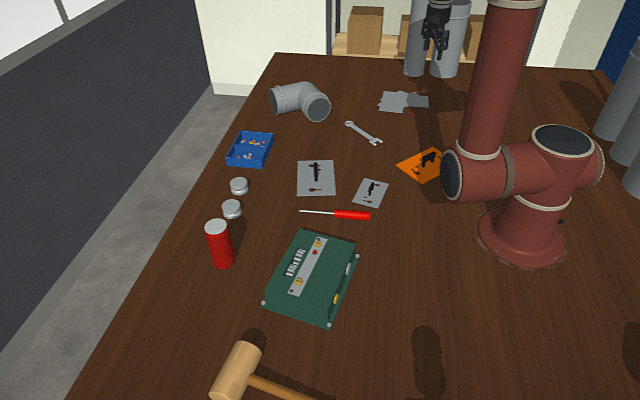

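The larger grey cover is at about (377,190) in the top view and the green case at (257,206). The small grey plate and the orange one are decoys. Next I'll zoom in on both.

```bash
python3 - <<'E'
from h import *
c=load('top0'); im=c['image'][:,:,::-1]
a=cv2.resize(im[160:250,205:305],None,fx=6,fy=6,interpolation=cv2.INTER_CUBIC)
b=cv2.resize(im[155:225,335:420],None,fx=6,fy=6,interpolation=cv2.INTER_CUBIC)
cv2.imwrite('pics/za.png',a);cv2.imwrite('pics/zb.png',b)
c=load('side0'); im=c['image'][:,:,::-1]
cv2.imwrite('pics/zc.png',cv2.resize(im[220:330,255:365],None,fx=5,fy=5,interpolation=cv2.INTER_CUBIC))
E
```

```text
(no output)
```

View pics/za.png

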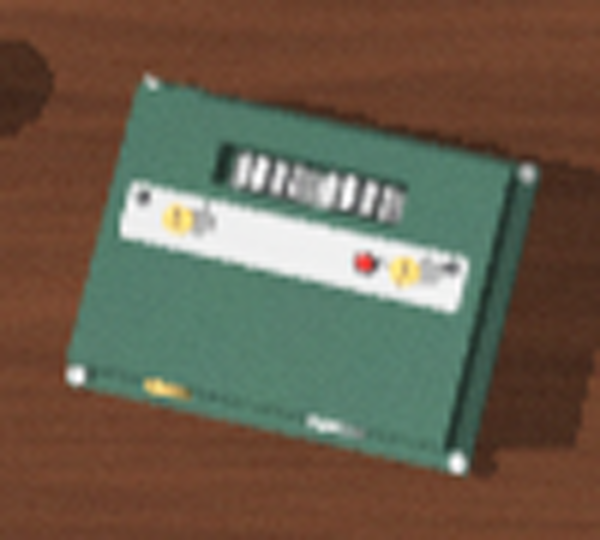

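View pics/zb.png

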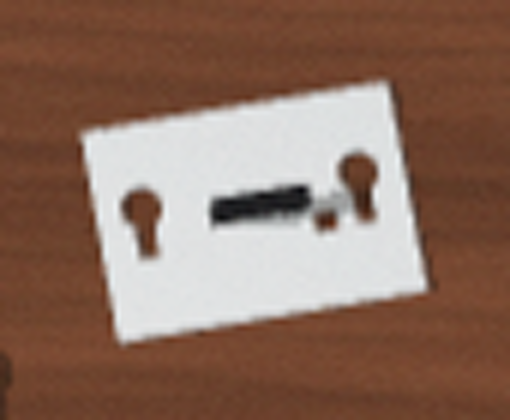

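View pics/zc.png

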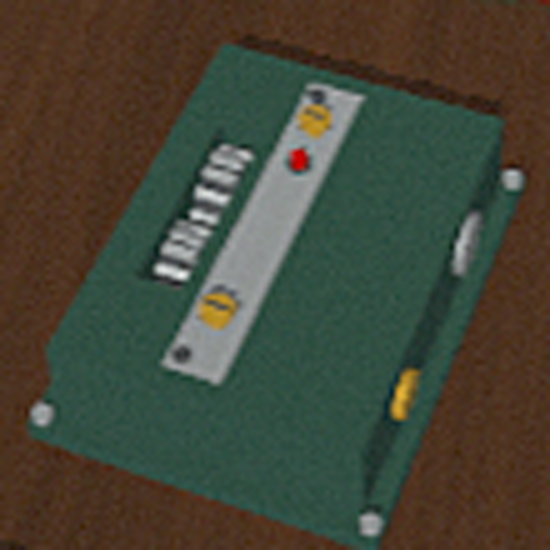

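```bash
cat >> h.py <<'E'
def blobs(mask,amin):
    cs,_=cv2.findContours(mask.astype(np.uint8),cv2.RETR_EXTERNAL,cv2.CHAIN_APPROX_NONE)
    return [k for k in cs if cv2.contourArea(k)>=amin]
def cen(k):
    m=cv2.moments(k); return np.array([m['m10'],m['m01']])/m['m00']
E
python3 - <<'E'
from h import *
c=load('top0'); hsv=cv2.cvtColor(c['image'],cv2.COLOR_RGB2HSV); H,S,V=cv2.split(hsv)
# cover
k=max(blobs((S<60)&(V>120)&(np.mgrid[:400,:640][1]>340)&(np.mgrid[:400,:640][1]<415)&(np.mgrid[:400,:640][0]>160)&(np.mgrid[:400,:640][0]<222),200),key=cv2.contourArea)
W=np.array([ray(c,*p[0],.005)[:2] for p in k],np.float32)
r=cv2.minAreaRect(W); print('cover',r, cv2.boxPoints(r))
def sc(nm,c):
    hsv=cv2.cvtColor(c['image'],cv2.COLOR_RGB2HSV); H,S,V=cv2.split(hsv)
    P=cloud(c)
    for nme,m,z in [('brass',(H>18)&(H<32)&(S>110)&(V>120),.0725),('red',((H<6)|(H>174))&(S>150)&(V>120),.068)]:
        for k in blobs(m,2):
            u=cen(k); x=ray(c,*u,z)
            if .3<x[0]<.6 and .1<x[1]<.5: print(nm,nme,u.round(1),cv2.contourArea(k),x.round(4),P[int(u[1]+.5),int(u[0]+.5)].round(3))
    g=max(blobs((H>60)&(H<95)&(S>60)&(V>30),300),key=cv2.contourArea)
    print('green',cv2.minAreaRect(g))
    m=(P[...,2]>.055)&(P[...,2]<.066)&(P[...,0]>.25)&(P[...,0]<.65)&(P[...,1]>.1)&(P[...,1]<.45)
    m=cv2.morphologyEx(m.astype(np.uint8),cv2.MORPH_CLOSE,np.ones((15,15)))
    g=max(blobs(m,100),key=cv2.contourArea)
    W=np.array([ray(c,*p[0],.06)[:2] for p in g],np.float32); r=cv2.minAreaRect(W); print('casetop',r)
for n in ['top','side']: sc(n,load(n+'0'))
E
```

```text
cover ((0.579873263835907, -0.16322937607765198), (0.11830461770296097, 0.1714966744184494), 11.06474781036377) [[ 0.5053639  -0.09042743]
 [ 0.5382772  -0.25873613]
 [ 0.65438265 -0.23603132]
 [ 0.6214693  -0.06772262]]
top brass [232.5 224.5] 2.0 [0.4506 0.2869 0.0725] [0.45  0.289 0.052]
top brass [272.1 204.7] 6.5 [0.5145 0.1682 0.0725] [0.513 0.168 0.076]
top brass [235.  196.2] 3.0 [0.5381 0.2834 0.0725] [0.539 0.284 0.071]
green ((254.85110473632812, 205.31179809570312), (68.95692443847656, 51.642738342285156), 12.994616508483887)
casetop ((0.516911506652832, 0.22929832339286804), (0.20098885893821716, 0.15012115240097046), 78.4399642944336)
side brass [335.1 298.4] 18.0 [0.4518 0.3216 0.0725] [0.455 0.301 0.044]
side brass [298.2 281.9] 24.5 [0.5383 0.2918 0.0725] [0.538 0.294 0.075]
side brass [317.9 243.8] 17.5 [0.5142 0.1745 0.0725] [0.514 0.176 0.074]
side red [314.3 251.4] 6.0 [0.5192 0.1958 0.068 ] [0.52  0.195 0.068]
green ((310.5172119140625, 276.2068786621094), (75.76370239257812, 93.21905517578125), 21.801406860351562)
casetop ((0.5196487903594971, 0.23346108198165894), (0.2033206969499588, 0.1515701711177826), 78.46966552734375)
```

View pics/wrist0.png

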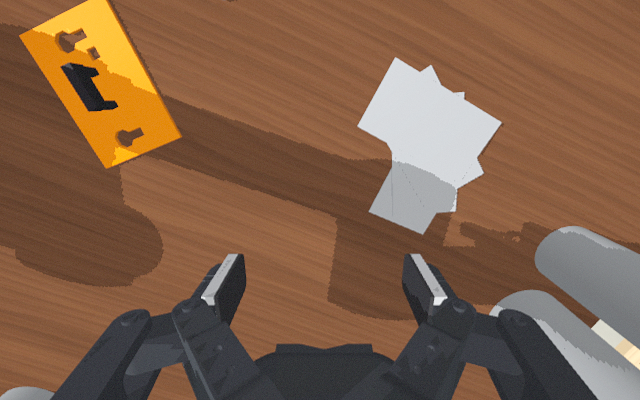

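```bash
cat >> h.py <<'E'
def yawR(deg):  # tool x along heading deg, tool y down
    a=np.radians(deg); x=np.array([np.cos(a),np.sin(a),0]); y=np.array([0,0,-1.]); return np.stack([x,y,np.cross(x,y)],1)
from scipy.spatial.transform import Rotation as Ro
def plan(pos,deg,tcp=None,R=None):
    s=observe(); p=s['tcp_pos'] if tcp is None else np.array(tcp); Rc=s['ee_rot'] if R is None else R
    d=Rc.T@(np.array(pos)-p)/.1; w=Ro.from_matrix(Rc.T@yawR(deg)).as_rotvec()/(2*np.pi)
    print('t',s['time_s'],'tcp',s['tcp_pos'].round(4),'yaw',np.degrees(np.arctan2(s['ee_rot'][1,0],s['ee_rot'][0,0])).round(2),'F',s['ft_force'].round(1),'w',round(s['grip_width'],4))
    print('shift',d.round(3),'turn',w.round(4))
E
python3 - <<'E'
from h import *
plan([.517,.23,.28],-11.5)
plan([.58,-.163,.25],11)
E
```

```text
t 0.15 tcp [ 0.2517 -0.5716  0.2523] yaw -66.23 F [-0.4 -0.5  0. ] w 0.0852
shift [-6.267 -0.265  5.658] turn [-0.0002 -0.152  -0.0002]
t 0.15 tcp [ 0.2517 -0.5716  0.2523] yaw -66.23 F [-0.4 -0.5  0. ] w 0.0852
shift [-2.416  0.028  4.651] turn [-2.000e-04 -2.145e-01 -2.000e-04]
```

Emit:
arm_command(
  series="-0.17 0.06 0.5 0 0 0 1; -0.34 0.12 1 0 0 0 1",
)

```text
time_s: 0.4
tcp_pos: [0.3301, -0.4999, 0.2407]
ee_rot: [[0.401, 0.0, 0.916], [-0.916, 0.0, 0.401], [-0.0, -1.0, 0.0]]
ft_force: [0.1, -0.5, 0.0]
grip_width: 0.0855
```

Emit:
arm_command(
  series="-0.17 0.06 0.5 0 0 0 1; -0.34 0.12 1 0 0 0 1",
)

```text
time_s: 0.65
tcp_pos: [0.4084, -0.4278, 0.2288]
ee_rot: [[0.403, -0.0, 0.915], [-0.915, 0.0, 0.403], [-0.0, -1.0, -0.0]]
ft_force: [-0.1, -0.5, 1.2]
grip_width: 0.0855
```

Emit:
arm_command(
  series="-0.17 0.06 0.5 0 0 0 1; -0.34 0.12 1 0 0 0 1",
)

```text
time_s: 0.9
tcp_pos: [0.4863, -0.3563, 0.2168]
ee_rot: [[0.403, -0.0, 0.915], [-0.915, 0.0, 0.403], [-0.0, -1.0, -0.0]]
ft_force: [0.8, -0.9, -0.1]
grip_width: 0.0859
```

```bash
python3 -c "
from h import *
plan([.60,-.27,.2],11)"
```

```text
t 0.9 tcp [ 0.4863 -0.3563  0.2168] yaw -66.23 F [ 0.8 -0.9 -0.1] w 0.0859
shift [-0.331  0.168  1.388] turn [-0.000e+00 -2.145e-01 -1.000e-04]
```

Emit:
arm_command(
  series="-0.04 0.02 0.15 0 -0.027 0 1; -0.08 0.04 0.3 0 -0.054 0 1; -0.12 0.06 0.45 0 -0.081 0 1; -0.16 0.08 0.6 0 -0.108 0 1; -0.2 0.1 0.75 0 -0.135 0 1; -0.24 0.12 0.9 0 -0.162 0 1; -0.28 0.14 1 0 -0.189 0 1; -0.33 0.17 1 0 -0.2145 0 1; -0.33 0.17 1 0 -0.2145 0 1",
)

```text
time_s: 2.02
tcp_pos: [0.5632, -0.2867, 0.1994]
ee_rot: [[0.982, -0.001, -0.189], [0.189, 0.001, 0.982], [-0.001, -1.0, 0.001]]
ft_force: [-0.2, 0.2, 0.1]
grip_width: 0.0852
```

```bash
python3 -c "
from h import *
c=shot('wrist','w1');plan([.495,.122,.26],-11.5)"
```

```text
t 2.075 tcp [ 0.5633 -0.287   0.1998] yaw 10.84 F [-0.5 -0.3  0.1] w 0.0855
shift [ 0.098 -0.6    4.146] turn [-0.0001  0.0621 -0.0001]
```

View pics/w1.png

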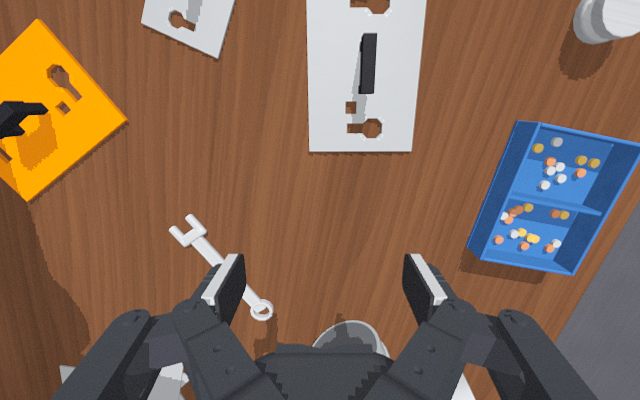

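The wrist view shows the cover at the top: handle (368,63), catch hole (351,107), right keyhole (371,128). Its far end is cut off, so I'll move 6 cm farther along tool z.

Emit:
arm_command(
  series="0.1 0 0.3 0 0 0 1; 0.2 0 0.6 0 0 0 1; 0.2 0 0.6 0 0 0 1",
)

```text
time_s: 2.45
tcp_pos: [0.5719, -0.2232, 0.2004]
ee_rot: [[0.982, 0.0, -0.191], [0.191, 0.0, 0.982], [0.0, -1.0, 0.0]]
ft_force: [0.2, -1.1, -0.0]
grip_width: 0.0854
```

```bash
python3 -c "
from h import *
c=shot('wrist','w2');plan([.507,.175,.26],-11.5)"
```

```text
t 2.5 tcp [ 0.5718 -0.2243  0.2005] yaw 10.96 F [ 0.  -0.4 -0.3] w 0.0855
shift [ 0.122 -0.598  4.043] turn [0.0001 0.0624 0.    ]
```

View pics/w2.png

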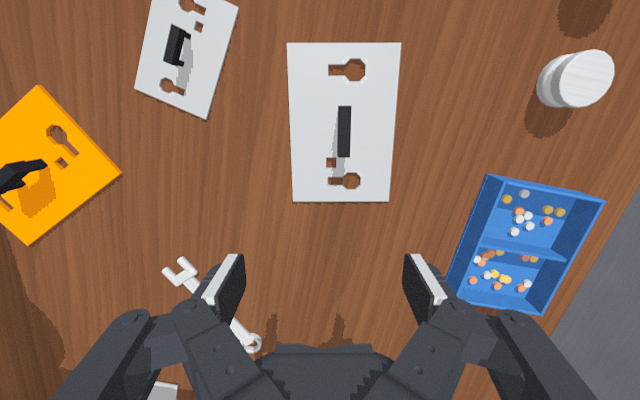

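The whole cover is now in view, with its corners from (287,43) to (389,202). I'll measure it here, then go on to the case.

```bash
cat > cov.py <<'E'
from h import *
def cover(c,box,z=.005):
    u0,u1,v0,v1=box
    hsv=cv2.cvtColor(c['image'],cv2.COLOR_RGB2HSV); H,S,V=cv2.split(hsv)
    m=np.zeros((400,640),np.uint8); m[v0:v1,u0:u1]=((S<45)&(V>110))[v0:v1,u0:u1]
    k=max(blobs(m,500),key=cv2.contourArea)
    W=np.array([ray(c,*p[0],z)[:2] for p in k],np.float32); r=cv2.minAreaRect(W); print('plate',r)
    # holes: inside the plate
    inside=cv2.drawContours(np.zeros_like(m),[k],-1,1,-1)
    inside=cv2.erode(inside,np.ones((3,3)))
    for h in blobs(inside*(1-m),8):
        u=cen(h); print(' hole',u.round(1),cv2.contourArea(h),ray(c,*u,z).round(4))
    return r
E
python3 - <<'E'
from cov import *
c=load('w2'); cover(c,(270,420,30,215))
P=cloud(c); print(P[180,310],P[60,300],P[190,375],P[130,344])
E
```

```text
plate ((0.5812260508537292, -0.16217678785324097), (0.11660459637641907, 0.17038215696811676), 11.038704872131348)
 hole [345.9 180.5] 308.0 [ 0.5985 -0.2194  0.005 ]
 hole [330.7 162.1] 68.5 [ 0.5765 -0.2013  0.005 ]
 hole [343.6 130.9] 576.0 [ 0.5837 -0.1641  0.005 ]
 hole [349.1  69.6] 491.5 [ 0.5759 -0.1023  0.005 ]
[ 0.55680344 -0.22706269  0.00437827] [ 0.52433654 -0.10313402  0.00472773] [ 0.63513173 -0.22420757  0.00513246] [ 0.58069438 -0.16047426  0.04119671]
```

Emit:
arm_command(
  series="0.01 -0.15 0.5 0 0.015 0 1; 0.02 -0.3 1 0 0.03 0 1",
)

```text
time_s: 2.75
tcp_pos: [0.5543, -0.1264, 0.2305]
ee_rot: [[1.0, -0.0, 0.004], [-0.004, -0.0, 1.0], [-0.0, -1.0, -0.0]]
ft_force: [0.3, 2.1, -0.2]
grip_width: 0.0855
```

Emit:
arm_command(
  series="0.1 -0.15 0.5 0 0.015 0 1; 0.2 -0.3 1 0 0.032 0 1",
)

```text
time_s: 3.0
tcp_pos: [0.5746, -0.0257, 0.2612]
ee_rot: [[0.979, 0.001, 0.203], [-0.203, -0.001, 0.979], [0.001, -1.0, -0.0]]
ft_force: [0.2, 0.2, -0.3]
grip_width: 0.085
```

```bash
python3 -c "
from h import *
plan([.507,.175,.26],-11.5)"
```

```text
t 3.0 tcp [ 0.5746 -0.0257  0.2612] yaw -11.72 F [ 0.2  0.2 -0.3] w 0.085
shift [-1.069  0.01   1.828] turn [ 0.0001 -0.0006  0.0002]
```

Emit:
arm_command(
  series="-0.28 0 0.5 0 0 0 1; -0.55 0 1 0 0 0 1",
)

```text
time_s: 3.25
tcp_pos: [0.5402, 0.0834, 0.2609]
ee_rot: [[0.98, 0.001, 0.199], [-0.199, -0.0, 0.98], [0.001, -1.0, -0.0]]
ft_force: [0.1, 0.1, 0.1]
grip_width: 0.0854
```

Emit:
arm_command(
  series="-0.28 0 0.45 0 0 0 1; -0.52 0 0.83 0 0 0 1; -0.52 0 0.83 0 0 0 1",
)

```text
time_s: 3.62
tcp_pos: [0.505, 0.1759, 0.2606]
ee_rot: [[0.981, 0.001, 0.195], [-0.195, 0.0, 0.981], [0.001, -1.0, 0.0]]
ft_force: [1.2, 0.2, -0.3]
grip_width: 0.0855
```

```bash
python3 -c "
from h import *
c=shot('wrist','w3');plan([.582,-.163,.25],11)"
```

```text
t 3.675 tcp [0.5055 0.1747 0.2605] yaw -11.31 F [-0.1 -0.4  0.3] w 0.0853
shift [ 1.412  0.108 -3.161] turn [ 0.0001 -0.062   0.0001]
```

View pics/w3.png

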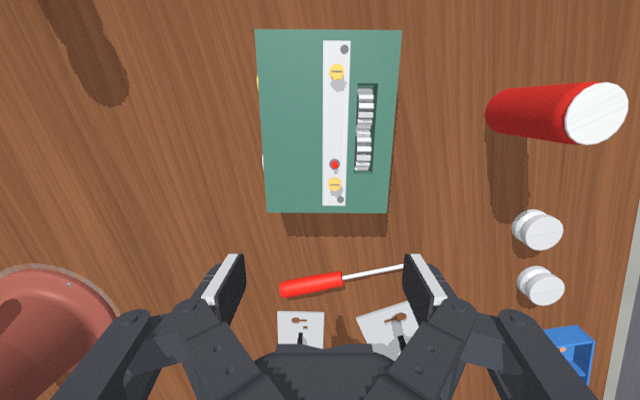

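Case fully in view, with screws at (336,72) and (335,185) and the catch at (335,164). I'll measure these.

```bash
python3 - <<'E'
from h import *
c=load('w3'); P=cloud(c); hsv=cv2.cvtColor(c['image'],cv2.COLOR_RGB2HSV); H,S,V=cv2.split(hsv)
pts={}
for nme,m,z in [('brass',(H>16)&(H<34)&(S>90)&(V>100),.0725),('red',((H<6)|(H>174))&(S>130)&(V>100),.068)]:
    m=m.copy(); m[:,:300]=0;m[:,370:]=0;m[215:]=0
    m=cv2.morphologyEx(m.astype(np.uint8),cv2.MORPH_CLOSE,np.ones((5,5)))
    for k in blobs(m,15):
        u=cen(k); (cc,rr)=cv2.minEnclosingCircle(k); print(nme,u.round(1),np.round(cc,1),rr,cv2.contourArea(k),ray(c,*u,z).round(4),P[int(u[1]),int(u[0])].round(4))
m=np.zeros((400,640),np.uint8); q=(P[...,2]>.054)&(P[...,2]<.067); m[20:220,245:410]=q[20:220,245:410]
m=cv2.morphologyEx(m,cv2.MORPH_CLOSE,np.ones((21,21)))
g=max(blobs(m,100),key=cv2.contourArea)
W=np.array([ray(c,*p[0],.06)[:2] for p in g],np.float32); r=cv2.minAreaRect(W); print('casetop',r, np.median(P[...,2][m>0]))
E
```

```text
brass [334.  183.7] [334.  183.6] 6.500718116760254 116.0 [0.5166 0.1706 0.0725] [0.5167 0.1713 0.0722]
brass [336.3  71.4] [336.4  71.7] 8.090304374694824 169.5 [0.5405 0.2868 0.0725] [0.5403 0.2873 0.0717]
red [334.1 164.4] [334.4 164.4] 3.6770637035369873 32.5 [0.5208 0.1919 0.068 ] [0.5208 0.1923 0.0675]
casetop ((0.519602358341217, 0.23098711669445038), (0.1995583027601242, 0.1496988832950592), 78.43840026855469) 0.05946120210549336
```

Emit:
arm_command(
  series="0.22 0 -0.5 0 0 0 1; 0.45 0 -1 0 0 0 1",
)

```text
time_s: 3.92
tcp_pos: [0.5305, 0.0651, 0.2606]
ee_rot: [[0.98, 0.001, 0.197], [-0.197, -0.001, 0.98], [0.001, -1.0, -0.001]]
ft_force: [0.8, 0.6, 0.1]
grip_width: 0.085
```

Emit:
arm_command(
  series="0.22 0 -0.5 0 0 0 0.8; 0.45 0 -1 0 0 0 0.6",
)

```text
time_s: 4.18
tcp_pos: [0.5547, -0.0432, 0.2605]
ee_rot: [[0.98, 0.001, 0.2], [-0.2, -0.001, 0.98], [0.001, -1.0, -0.001]]
ft_force: [1.7, 0.1, 0.2]
grip_width: 0.052
```

Emit:
arm_command(
  series="0.22 0.1 -0.5 0 -0.025 0 0.6; 0.45 0.3 -1 0 -0.05 0 0.6",
)

```text
time_s: 4.42
tcp_pos: [0.5794, -0.1506, 0.2315]
ee_rot: [[0.993, 0.003, -0.118], [0.118, -0.002, 0.993], [0.003, -1.0, -0.002]]
ft_force: [0.5, 0.1, 0.0]
grip_width: 0.0513
```

```bash
python3 -c "
from h import *
plan([.581,-.162,.12],11.04)"
```

```text
t 4.425 tcp [ 0.5794 -0.1506  0.2315] yaw 6.75 F [0.5 0.1 0. ] w 0.0513
shift [-1.000e-03  1.115e+00 -1.120e-01] turn [ 0.0003 -0.0119  0.0004]
```

Emit:
arm_command(
  series="0 0.4 -0.06 0 -0.006 0 0.6; 0 0.7 -0.11 0.0003 -0.012 0.0004 0.6; 0 1 -0.11 0.0003 -0.012 0.0004 0.6; 0 1 -0.11 0.0003 -0.012 0.0004 0.6",
)

```text
time_s: 4.92
tcp_pos: [0.5778, -0.1583, 0.1271]
ee_rot: [[0.982, -0.009, -0.188], [0.188, 0.003, 0.982], [-0.008, -1.0, 0.005]]
ft_force: [0.4, -0.2, 0.5]
grip_width: 0.0512
```

```bash
python3 -c "
from h import *
plan([.581,-.162,.037],11.04)
c=shot('wrist','w4');cv2.imwrite('pics/w4z.png',cv2.resize(c['image'][150:,150:500,::-1],None,fx=2,fy=2))"
```

```text
t 4.925 tcp [ 0.5778 -0.1583  0.1271] yaw 10.81 F [ 0.4 -0.2  0.5] w 0.0512
shift [ 0.032  0.9   -0.046] turn [-0.0008 -0.0006 -0.0013]
```

View pics/w4z.png

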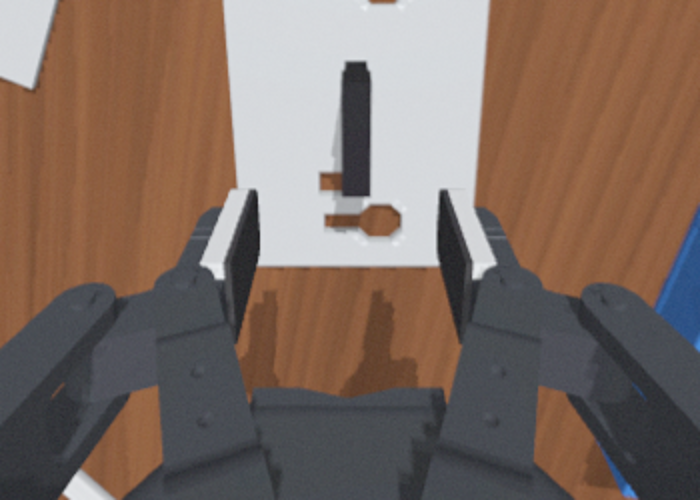

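```bash
python3 -c "
from h import *
plan([.581,-.162,.037],11.04);print(observe()['ee_rot'])"
```

```text
t 4.975 tcp [ 0.5792 -0.1585  0.1294] yaw 10.84 F [0.7 0.2 0.7] w 0.0514
shift [ 0.015  0.924 -0.041] turn [-0.0005 -0.0006 -0.0007]
[[ 0.98214312 -0.00505415 -0.18806739]
 [ 0.18807956  0.0020477   0.98215166]
 [-0.00457883 -0.99998513  0.00296171]]
```

Emit:
arm_command(
  series="0.01 0.2 -0.04 -0.0003 -0.0005 -0.0004 0.6; 0.01 0.4 -0.04 -0.0003 -0.0005 -0.0004 0.6; 0.01 0.6 -0.04 -0.0003 -0.0005 -0.0004 0.6; 0.01 0.75 -0.04 -0.0003 -0.0005 -0.0004 0.6; 0.01 0.85 -0.04 -0.0003 -0.0005 -0.0004 0.6; 0.01 0.9 -0.04 -0.0003 -0.0005 -0.0004 0.6; 0.01 0.9 -0.04 -0.0003 -0.0005 -0.0004 0.6; 0.01 0.9 -0.04 -0.0003 -0.0005 -0.0004 0.6",
)

```text
time_s: 5.98
tcp_pos: [0.5821, -0.1609, 0.0411]
ee_rot: [[0.981, 0.001, -0.194], [0.194, -0.0, 0.981], [0.001, -1.0, -0.001]]
ft_force: [0.6, -0.5, -0.7]
grip_width: 0.0511
```

```bash
python3 -c "
from h import *
c=shot('wrist','w5');cv2.imwrite('pics/w5z.png',cv2.resize(c['image'][150:,150:500,::-1],None,fx=2,fy=2))
plan([.581,-.162,.037],11.04);print(observe()['ee_rot'][:,1])"
```

```text
t 6.025 tcp [ 0.5821 -0.1609  0.0411] yaw 11.17 F [ 0.2  0.9 -0.5] w 0.0511
shift [-0.013  0.041 -0.009] turn [0.0001 0.0003 0.0002]
[ 1.44928879e-03 -4.67861191e-04 -9.99998840e-01]
```

View pics/w5z.png

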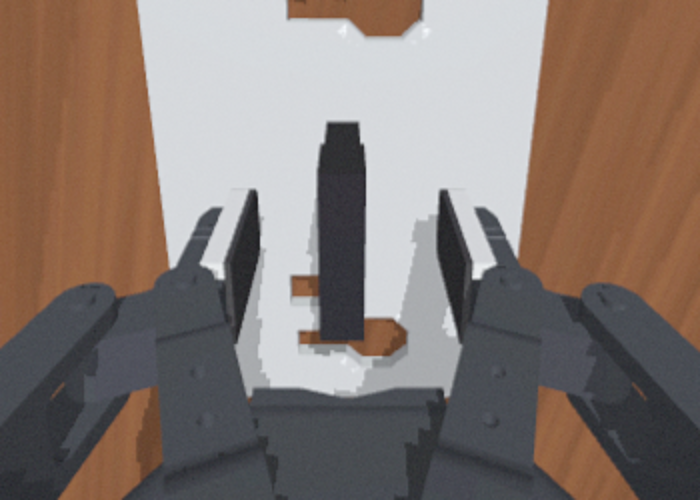

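Emit:
arm_command(
  series="-0.013 0.02 -0.01 0 0.0003 0 0.6; -0.013 0.04 -0.01 0 0.0003 0 0.6; -0.013 0.04 -0.01 0 0.0003 0 0.3; -0.013 0.04 -0.01 0 0.0003 0 0.1; -0.013 0.04 -0.01 0 0.0003 0 0; -0.013 0.04 -0.01 0 0.0003 0 0; -0.013 0.04 -0.01 0 0.0003 0 0; -0.013 0.04 -0.01 0 0.0003 0 0",
  grip_force=50,
)

```text
time_s: 7.02
tcp_pos: [0.5807, -0.1619, 0.0364]
ee_rot: [[0.981, 0.001, -0.192], [0.192, 0.0, 0.981], [0.001, -1.0, -0.0]]
ft_force: [1.5, 0.5, -0.5]
grip_width: 0.0112
```

```bash
python3 -c "
from h import *
plan([.581,-.162,.16],11.04);print(observe()['ee_rot'][:,1])"
```

```text
t 7.025 tcp [ 0.5807 -0.1619  0.0364] yaw 11.06 F [ 1.5  0.5 -0.5] w 0.0112
shift [ 0.004 -1.236 -0.002] turn [0.     0.     0.0001]
[ 5.43248471e-04  2.32745285e-05 -9.99999852e-01]
```

Emit:
arm_command(
  series="0 -0.1 0 0 0 0 0; 0 -0.3 0 0 0 0 0; 0 -0.6 0 0 0 0 0; 0 -0.9 0 0 0 0 0; 0 -1 0 0 0 0 0; 0 -1 0 0 0 0 0",
)

```text
time_s: 7.78
tcp_pos: [0.5808, -0.162, 0.1373]
ee_rot: [[0.981, 0.002, -0.192], [0.192, -0.001, 0.981], [0.001, -1.0, -0.001]]
ft_force: [-0.1, -0.4, -4.6]
grip_width: 0.0112
```

```bash
python3 -c "
from h import *
c=shot('side','s6')
cv2.imwrite('pics/s6z.png',cv2.resize(c['image'][100:340,200:450,::-1],None,fx=2.4,fy=2.4))
c=shot('wrist','w6')
plan([.517,.2315,.16],-11.58);print(observe()['ee_rot'][:,1])"
```

```text
t 7.875 tcp [ 0.5796 -0.1615  0.1349] yaw 11.06 F [-0.2  0.5 -3.7] w 0.0111
shift [ 0.139 -0.245  3.978] turn [-0.0002  0.0629 -0.0004]
[-0.00220205  0.00103604 -0.99999704]
```

View pics/s6z.png

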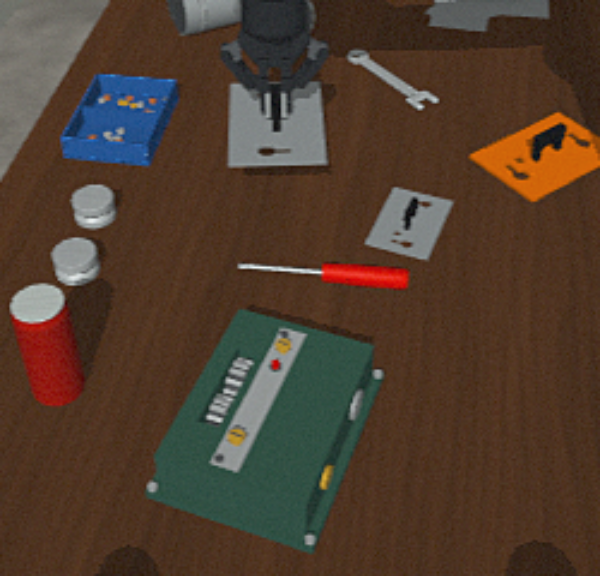

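View pics/w6.png

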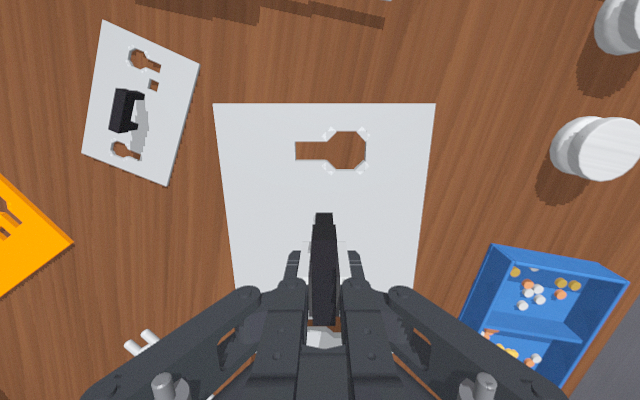

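Emit:
arm_command(
  series="0.01 -0.1 0.2 0 0 0 0; 0.02 -0.2 0.5 0 0.01 0 0; 0.03 -0.3 0.9 0 0.015 0 0; 0.03 -0.3 1 0 0.016 0 0",
)

```text
time_s: 8.38
tcp_pos: [0.5638, -0.0605, 0.1666]
ee_rot: [[0.995, 0.0, -0.095], [0.095, 0.001, 0.995], [0.0, -1.0, 0.001]]
ft_force: [0.1, -1.1, -4.7]
grip_width: 0.0112
```

Emit:
arm_command(
  series="0.03 0 0.4 0 0.008 0 0; 0.06 0 0.8 0 0.016 0 0; 0.08 0 1 0 0.024 0 0",
)

```text
time_s: 8.75
tcp_pos: [0.5621, 0.039, 0.1654]
ee_rot: [[0.998, -0.002, 0.058], [-0.058, 0.0, 0.998], [-0.002, -1.0, 0.0]]
ft_force: [0.0, -1.2, -3.7]
grip_width: 0.0111
```

```bash
python3 -c "
from h import *
plan([.517,.2315,.16],-11.58);print(observe()['ee_rot'][:,1])"
```

```text
t 8.75 tcp [0.5621 0.039  0.1654] yaw -3.34 F [ 0.  -1.2 -3.7] w 0.0111
shift [-0.562  0.055  1.895] turn [-0.      0.0229 -0.0003]
[-1.69293041e-03  3.75279458e-04 -9.99998497e-01]
```

Emit:
arm_command(
  series="-0.13 0 0.4 0 0.008 0 0; -0.26 0 0.8 0 0.016 0 0; -0.3 0 1 0 0.022 0 0",
)

```text
time_s: 9.12
tcp_pos: [0.5375, 0.1405, 0.1653]
ee_rot: [[0.981, -0.002, 0.195], [-0.195, 0.0, 0.981], [-0.002, -1.0, -0.0]]
ft_force: [0.0, 0.4, -3.6]
grip_width: 0.0111
```

Emit:
arm_command(
  series="-0.07 0 0.3 0 0 0 0; -0.11 0 0.6 0 0 0 0; -0.11 0 0.75 0 0 0 0; -0.11 0 0.75 0 0 0 0; -0.11 0 0.75 0 0 0 0",
)

```text
time_s: 9.75
tcp_pos: [0.5426, 0.2135, 0.166]
ee_rot: [[0.981, -0.001, 0.196], [-0.196, -0.001, 0.981], [-0.0, -1.0, -0.001]]
ft_force: [-0.5, 0.4, -4.3]
grip_width: 0.0113
```

```bash
python3 -c "
from h import *
plan([.517,.2315,.12],-11.58);print(observe()['ee_rot'][:,1])"
```

```text
t 9.75 tcp [0.5426 0.2135 0.166 ] yaw -11.29 F [-0.5  0.4 -4.3] w 0.0113
shift [-0.286  0.46   0.126] turn [ 0.0001  0.0008 -0.0001]
[-6.18115750e-04 -7.19961689e-04 -9.99999550e-01]
```

Emit:
arm_command(
  series="-0.1 0.1 0.06 0 0.0008 0 0; -0.2 0.2 0.12 0 0.0008 0 0; -0.286 0.3 0.126 0 0.0008 0 0; -0.286 0.4 0.126 0 0.0008 0 0; -0.286 0.43 0.126 0 0.0008 0 0; -0.286 0.43 0.126 0 0.0008 0 0; -0.286 0.43 0.126 0 0.0008 0 0",
)

```text
time_s: 10.62
tcp_pos: [0.5177, 0.2324, 0.1239]
ee_rot: [[0.98, 0.001, 0.201], [-0.201, 0.0, 0.98], [0.001, -1.0, 0.001]]
ft_force: [-0.1, 0.8, -4.4]
grip_width: 0.0109
```

```bash
python3 -c "
from h import *
c=shot('wrist','w7'); d=shot('top','t7'); e=shot('side','s7')
cv2.imwrite('pics/t7z.png',cv2.resize(d['image'][150:250,200:320,::-1],None,fx=5,fy=5,interpolation=cv2.INTER_CUBIC))
cv2.imwrite('pics/s7z.png',cv2.resize(e['image'][190:340,230:400,::-1],None,fx=4,fy=4,interpolation=cv2.INTER_CUBIC))
plan([.517,.2315,.12],-11.58);print(observe()['ee_rot'][:,1])"
```

```text
t 10.775 tcp [0.5175 0.2324 0.1239] yaw -11.56 F [ 0.5 -0.4 -5.1] w 0.0112
shift [-0.004  0.039 -0.01 ] turn [-0.0001  0.0001  0.0001]
[ 9.20587610e-04  3.75631384e-04 -9.99999506e-01]
```

View pics/w7.png

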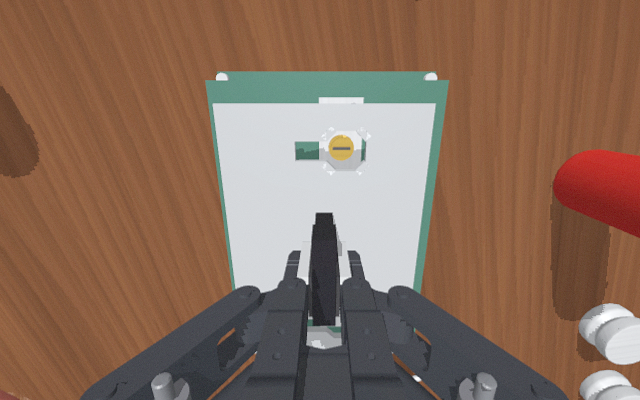

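View pics/s7z.png

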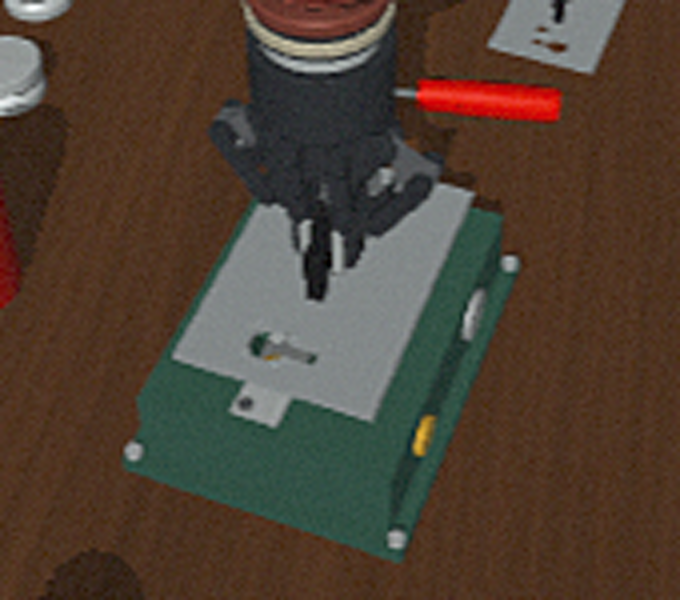

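View pics/t7z.png

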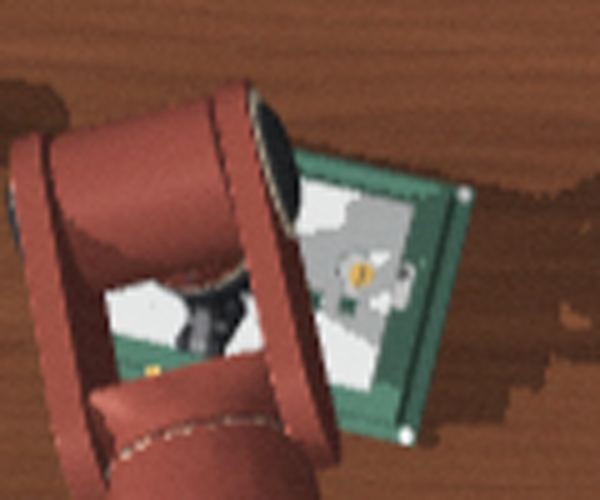

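```bash
python3 - <<'E'
from h import *
c=load('w7'); hsv=cv2.cvtColor(c['image'],cv2.COLOR_RGB2HSV); H,S,V=cv2.split(hsv)
m=((H>16)&(H<34)&(S>90)&(V>100)); m[:, :310]=0;m[:,375:]=0;m[:125]=0;m[175:]=0
m=cv2.morphologyEx(m.astype(np.uint8),cv2.MORPH_CLOSE,np.ones((7,7)))
k=max(blobs(m,30),key=cv2.contourArea); u=cen(k); s=ray(c,*u,.0725); print('screw',u,cv2.minEnclosingCircle(k),s)
P=cloud(c)
# hole by depth: pixels lower than plate
z=P[...,2]; print('plate z', [z[a,b].round(4) for a,b in [(115,230),(115,420),(185,240),(185,410)]])
h=np.zeros((400,640),np.uint8); h[115:190,280:385]=(z<.085)[115:190,280:385]
k=max(blobs(h,100),key=cv2.contourArea); x,y,w,hh=cv2.boundingRect(k); print('hole bbox',x,y,w,hh)
g=h[y:y+hh]; print(g[:,x:x+w].sum(0))
a=cv2.resize(c['image'][110:190,270:400,::-1],None,fx=6,fy=6,interpolation=cv2.INTER_NEAREST); cv2.imwrite('pics/w7z.png',a)
print(proj(c,[.5287,.2291,.0725]))
# plate outer
pm=((S<30)&(V>170)).astype(np.uint8); pm[:95]=0
# predicted screw px if aligned etc
e=np.degrees(0)
E
```

```text
screw [340.77484415 147.36156949] ((340.7244873046875, 147.41836547851562), 12.53763198852539) [0.54024887 0.28813684 0.0725    ]
plate z [np.float64(0.0926), np.float64(0.093), np.float64(0.092), np.float64(0.0924)]
hole bbox 295 131 70 38
[ 2 19 19 19 19 19 19 19 18 19 19 19 19 19 19 19 19 19 19 19 19 19 19 19
 19 19 19 19 18 19 19 18 19 21 23 25 27 30 32 34 37 38 38 38 38 38 38 38
 38 37 36 38 38 37 38 38 38 38 38 37 36 34 32 30 28 26 24 22 20 13]
[339.75922655 235.36433421]
```

View pics/w7z.png

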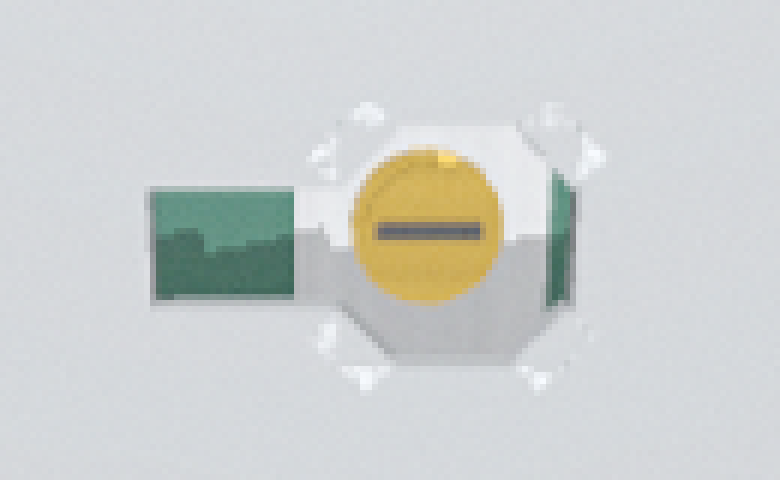

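```bash
python3 - <<'E'
from h import *
c=load('w7'); R=yawR(-11.56); X=R[:,0]; Y=R[:,2]; T=np.array([.5175,.2324,0])
f=lambda u,v,z:((ray(c,u,v,z)-T)@X*1e3, (ray(c,u,v,z)-T)@Y*1e3)
print('right edge',f(364.5,150,.0875),'left',f(295.5,150,.0925))
print('top',f(345,130.5,.0925),f(345,130.5,.0875),'bot',f(345,168.5,.0925),f(345,168.5,.0875))
print('screw',f(340.77,147.4,.0725)); print('camera xy',(-c['R'].T@c['t']-T)@np.stack([X,Y],1))
c=load('t7');hsv=cv2.cvtColor(c['image'],cv2.COLOR_RGB2HSV); H,S,V=cv2.split(hsv)
m=((H>16)&(H<34)&(S>90)&(V>100))[195:215,265:285]
k=max(blobs(m,2),key=cv2.contourArea); u=cen(k)+[265,195]; print('top screw',u,f(*u,.0725))
E
```

```text
right edge (np.float64(23.610995084547053), np.float64(59.903240640990695)) left (np.float64(-14.863654677377195), np.float64(60.69425615975321))
top (np.float64(11.940746307359811), np.float64(71.08524553167244)) (np.float64(12.32317487835628), np.float64(70.64043859661831)) bot (np.float64(12.461595764210886), np.float64(50.382503329801956)) (np.float64(12.86119942077903), np.float64(49.255020500191065))
screw (np.float64(11.115577167814216), np.float64(59.14140655425866))
camera xy [0.00034327 0.0845744 ]
top screw [271.75438596 204.50877193] (np.float64(10.406560379812982), np.float64(-62.29832076662413))
```

Emit:
arm_command(
  series="-0.006 0 -0.005 0 0 0 0; -0.012 0.03 -0.01 0 0 0 0; -0.012 0.06 -0.01 0 0 0 0; -0.012 0.09 -0.01 0 0 0 0; -0.012 0.11 -0.01 0 0 0 0; -0.012 0.12 -0.01 0 0 0 0; -0.012 0.12 -0.01 0 0 0 0",
)

```text
time_s: 11.65
tcp_pos: [0.5157, 0.2316, 0.1113]
ee_rot: [[0.98, -0.0, 0.2], [-0.2, 0.0, 0.98], [-0.0, -1.0, 0.0]]
ft_force: [0.6, -1.2, -3.8]
grip_width: 0.0108
```

```bash
python3 -c "
from h import *
c=shot('wrist','w8');plan([.517,.2315,.1],-11.58);s=observe();print(s['ee_rot'][:,1],s['wrist_torque'])
cv2.imwrite('pics/w8z.png',cv2.resize(c['image'][100:200,250:420,::-1],None,fx=4,fy=4,interpolation=cv2.INTER_NEAREST))"
```

```text
t 11.7 tcp [0.5158 0.2317 0.1114] yaw -11.55 F [ 1.  -0.1 -4.8] w 0.0113
shift [0.012 0.114 0.001] turn [-0.      0.0001  0.    ]
[ 1.76590900e-04  1.56290293e-04 -9.99999972e-01] [0.00807015 0.0253442  0.02875677]
```

View pics/w8z.png

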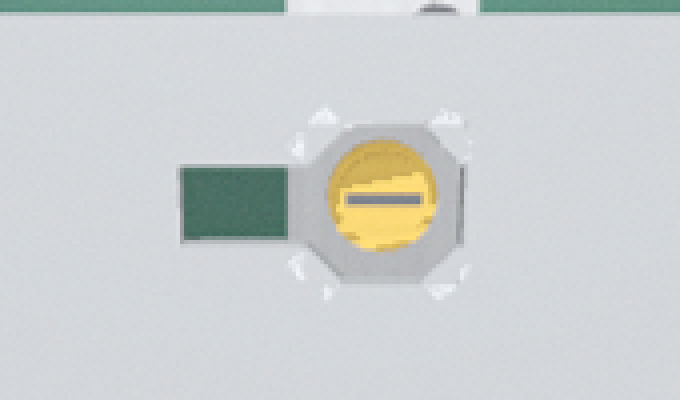

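Screw head sits centred in the octagon once parallax is allowed for. Continuing down.

Emit:
arm_command(
  series="0 0.03 0 0 0 0 0; 0 0.05 0 0 0 0 0; 0 0.06 0 0 0 0 0; 0 0.06 0 0 0 0 0; 0 0.06 0 0 0 0 0",
)

```text
time_s: 12.32
tcp_pos: [0.5158, 0.2316, 0.1054]
ee_rot: [[0.98, 0.0, 0.2], [-0.2, 0.0, 0.98], [0.0, -1.0, 0.0]]
ft_force: [0.3, -1.2, -3.6]
grip_width: 0.0114
```

Emit:
arm_command(
  series="0 0.02 0 0 0 0 0; 0 0.04 0 0 0 0 0; 0 0.06 0 0 0 0 0; 0 0.07 0 0 0 0 0; 0 0.07 0 0 0 0 0; 0 0.07 0 0 0 0 0",
)

```text
time_s: 13.08
tcp_pos: [0.5158, 0.2316, 0.0985]
ee_rot: [[0.98, 0.0, 0.2], [-0.2, 0.0, 0.98], [0.0, -1.0, 0.0]]
ft_force: [0.1, -0.1, -3.3]
grip_width: 0.0108
```

```bash
python3 -c "
from h import *
c=shot('wrist','w9');plan([.517,.2315,.0964],-11.58);s=observe();print(s['ee_rot'][:,1],s['wrist_torque'])
cv2.imwrite('pics/w9z.png',cv2.resize(c['image'][80:200,250:420,::-1],None,fx=4,fy=4,interpolation=cv2.INTER_NEAREST))"
```

```text
t 13.125 tcp [0.5158 0.2316 0.0985] yaw -11.55 F [ 0.4  1.5 -2.8] w 0.011
shift [0.012 0.021 0.001] turn [-0.      0.0001  0.    ]
[ 3.18703003e-04  1.40751733e-04 -9.99999939e-01] [-0.00232214 -0.07673905  0.06675469]
```

View pics/w9z.png

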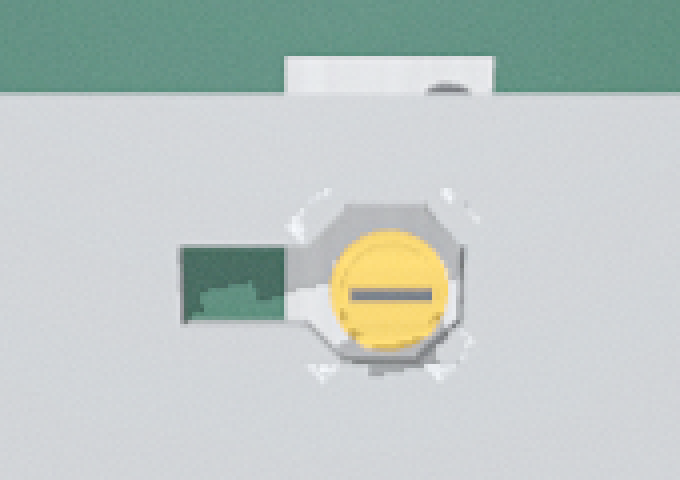

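Emit:
arm_command(
  series="0 0.007 0 0 0 0 0; 0 0.014 0 0 0 0 0; 0 0.018 0 0 0 0 0; 0 0.018 0 0 0 0 0; 0 0.018 0 0 0 0 0",
)

```text
time_s: 13.75
tcp_pos: [0.5158, 0.2317, 0.0966]
ee_rot: [[0.98, 0.0, 0.2], [-0.2, 0.0, 0.98], [0.0, -1.0, 0.0]]
ft_force: [0.5, 0.7, -2.4]
grip_width: 0.0108
```

```bash
python3 -c "
from h import *
plan([.5405,.2267,.0964],-11.58);s=observe();print(s['ee_rot'][:,1],s['wrist_torque'])"
```

```text
t 13.75 tcp [0.5158 0.2317 0.0966] yaw -11.55 F [ 0.5  0.7 -2.4] w 0.0108
shift [0.252 0.002 0.001] turn [-0.      0.0001  0.    ]
[ 1.99457687e-04  1.74585522e-04 -9.99999965e-01] [ 0.03772172 -0.17708245  0.01540889]
```

Emit:
arm_command(
  series="0 0.003 0 0 0 0 0; 0 0.006 0 0 0 0 0; 0 0.006 0 0 0 0 0",
)

```text
time_s: 14.12
tcp_pos: [0.5158, 0.2316, 0.0964]
ee_rot: [[0.98, 0.0, 0.2], [-0.2, 0.0, 0.98], [0.0, -1.0, 0.0]]
ft_force: [-1.3, -0.6, 1.4]
grip_width: 0.011
```

```bash
python3 -c "
from h import *
c=shot('wrist','w10');P=cloud(c)
print([P[a,b].round(4)[2] for a,b in [(120,240),(120,410),(190,250),(190,400),(90,320)]])
plan([.5405,.2267,.0964],-11.58);s=observe();print(s['ee_rot'][:,1],s['wrist_torque'])"
```

```text
[np.float64(0.0645), np.float64(0.0637), np.float64(0.0642), np.float64(0.0642), np.float64(0.059)]
t 14.175 tcp [0.5159 0.2316 0.0964] yaw -11.55 F [-1.2 -0.2  1.5] w 0.0109
shift [0.251 0.    0.001] turn [-0.      0.0001  0.    ]
[ 1.73116685e-04  5.47431664e-05 -9.99999984e-01] [-0.12310032  0.18831323  0.02547937]
```

Emit:
arm_command(
  series="0.02 -0.002 0 0 0 0 0; 0.04 -0.002 0 0 0 0 0; 0.06 -0.002 0 0 0 0 0; 0.08 -0.002 0 0 0 0 0; 0.08 -0.002 0 0 0 0 0",
)

```text
time_s: 14.8
tcp_pos: [0.5236, 0.2303, 0.0964]
ee_rot: [[0.98, -0.0, 0.2], [-0.2, 0.001, 0.98], [-0.0, -1.0, 0.001]]
ft_force: [-4.7, 0.9, 3.8]
grip_width: 0.0111
```

```bash
python3 -c "
from h import *
c=shot('wrist','w11');
cv2.imwrite('pics/w11z.png',cv2.resize(c['image'][80:200,250:420,::-1],None,fx=4,fy=4,interpolation=cv2.INTER_NEAREST))
plan([.5405,.2267,.0964],-11.58);s=observe();print(s['ee_rot'][:,1],s['wrist_torque'])"
```

```text
t 14.85 tcp [0.5236 0.2303 0.0964] yaw -11.55 F [-3.6  0.6  3.1] w 0.011
shift [ 0.173  0.    -0.002] turn [-0.0001  0.0001 -0.    ]
[ 2.13262919e-05  7.05359392e-04 -9.99999751e-01] [ 0.21673338  0.60257163 -0.02225146]
```

View pics/w11z.png

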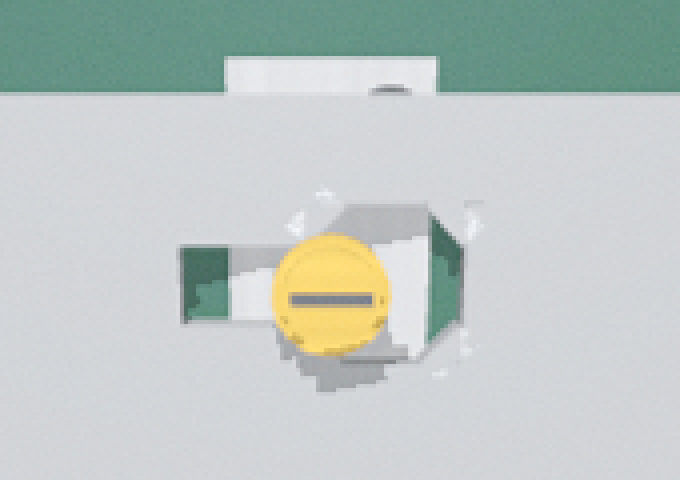

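Emit:
arm_command(
  series="0.02 -0.002 -0.003 0 0 0 0; 0.04 -0.002 -0.005 0 0 0 0; 0.06 -0.002 -0.005 0 0 0 0; 0.08 -0.002 -0.005 0 0 0 0; 0.1 -0.002 -0.005 0 0 0 0; 0.1 -0.002 -0.005 0 0 0 0",
)

```text
time_s: 15.6
tcp_pos: [0.5336, 0.2274, 0.0964]
ee_rot: [[0.98, 0.0, 0.2], [-0.2, -0.0, 0.98], [0.0, -1.0, 0.0]]
ft_force: [-4.2, 0.4, 3.1]
grip_width: 0.0114
```

```bash
python3 -c "
from h import *
c=shot('wrist','w12');
cv2.imwrite('pics/w12z.png',cv2.resize(c['image'][80:200,250:420,::-1],None,fx=4,fy=4,interpolation=cv2.INTER_NEAREST))
plan([.5405,.2267,.0964],-11.58);s=observe();print(s['ee_rot'][:,1],s['wrist_torque'])"
```

```text
t 15.65 tcp [0.5336 0.2274 0.0964] yaw -11.55 F [-3.7  1.7  3.2] w 0.0112
shift [0.069 0.    0.007] turn [-0.      0.0001  0.0001]
[ 5.90909975e-04 -7.97806884e-05 -9.99999822e-01] [ 0.15012506  0.56540079 -0.05985446]
```

View pics/w12z.png

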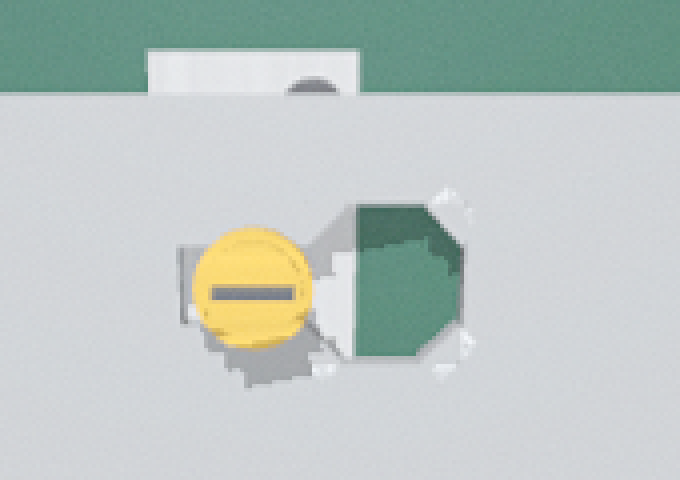

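Emit:
arm_command(
  series="0.01 0 0 0 0 0 0; 0.02 0 0 0 0 0 0; 0.03 0 0 0 0 0 0; 0.04 0 0 0 0 0 0; 0.04 0 0 0 0 0 0",
)

```text
time_s: 16.27
tcp_pos: [0.5371, 0.2267, 0.0964]
ee_rot: [[0.98, -0.0, 0.2], [-0.2, 0.0, 0.98], [-0.0, -1.0, 0.0]]
ft_force: [-5.8, 0.9, 3.8]
grip_width: 0.0113
```

Emit:
arm_command(
  series="0.005 0 0 0 0 0 0; 0.01 0 0 0 0 0 0; 0.01 0 0 0 0 0 0",
)

```text
time_s: 16.65
tcp_pos: [0.5381, 0.2265, 0.0964]
ee_rot: [[0.98, -0.0, 0.2], [-0.2, 0.0, 0.98], [-0.0, -1.0, 0.0]]
ft_force: [-5.2, -0.0, 4.3]
grip_width: 0.0114
```

```bash
python3 -c "
from h import *
c=shot('wrist','w13');
cv2.imwrite('pics/w13z.png',cv2.resize(c['image'][80:200,250:420,::-1],None,fx=4,fy=4,interpolation=cv2.INTER_NEAREST))
plan([.5405,.2267,.0964],-11.58);s=observe();print(s['ee_rot'][:,1],s['wrist_torque'])"
```

```text
t 16.7 tcp [0.5381 0.2266 0.0964] yaw -11.54 F [-5.1  1.4  4.3] w 0.0107
shift [0.024 0.    0.006] turn [-0.      0.0001 -0.    ]
[-2.42075089e-04  1.45761270e-04 -9.99999960e-01] [0.16843611 0.80951336 0.02274572]
```

View pics/w13z.png

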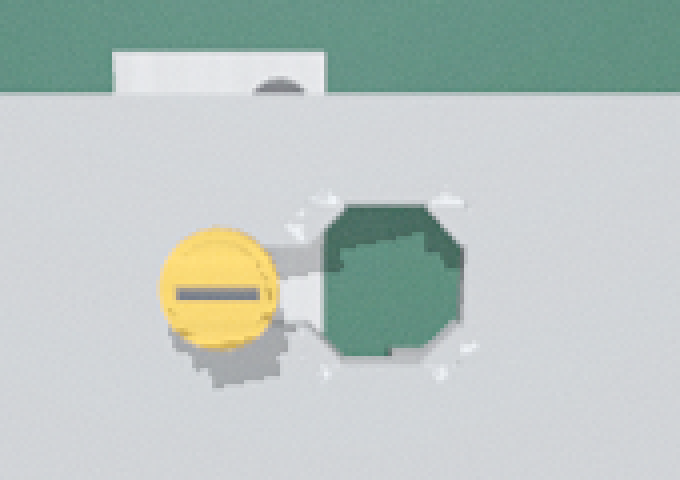

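Emit:
arm_command(
  series="0.005 0 0 0 0 0 0; 0.01 0 0 0 0 0 0; 0.01 0 0 0 0 0 0",
)

```text
time_s: 17.08
tcp_pos: [0.539, 0.2264, 0.0964]
ee_rot: [[0.98, -0.0, 0.2], [-0.2, 0.0, 0.98], [-0.0, -1.0, 0.0]]
ft_force: [-5.8, 0.8, 5.1]
grip_width: 0.0111
```

Emit:
arm_command(
  series="0.005 0 0 0 0 0 0; 0.01 0 0 0 0 0 0; 0.01 0 0 0 0 0 0",
)

```text
time_s: 17.45
tcp_pos: [0.5398, 0.2262, 0.0964]
ee_rot: [[0.98, -0.001, 0.2], [-0.2, 0.0, 0.98], [-0.001, -1.0, 0.0]]
ft_force: [-5.6, 1.4, 4.6]
grip_width: 0.011
```

```bash
python3 -c "
from h import *
plan([.5405,.2267,.0964],-11.58);s=observe();print(s['ee_rot'][:,1],s['wrist_torque'])
c=shot('top','t14')
cv2.imwrite('pics/t14z.png',cv2.resize(c['image'][150:250,200:320,::-1],None,fx=5,fy=5,interpolation=cv2.INTER_CUBIC))"
```

```text
t 17.45 tcp [0.5398 0.2262 0.0964] yaw -11.54 F [-5.6  1.4  4.6] w 0.011
shift [ 0.005 -0.     0.006] turn [-0.      0.0001 -0.0001]
[-8.39834512e-04  1.83419690e-04 -9.99999631e-01] [0.15327323 0.89482715 0.08622909]
```

View pics/t14z.png

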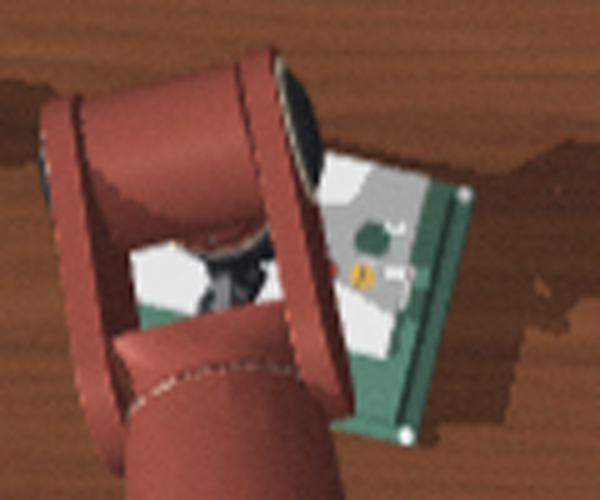

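The red pin is visible at its hole, (333,270). I'll go on until the slot ends bear lightly on the shanks.

Emit:
arm_command(
  series="0.005 0 0 0 0 0 0; 0.008 0 0 0 0 0 0; 0.008 0 0 0 0 0 0",
)

```text
time_s: 17.88
tcp_pos: [0.5399, 0.2262, 0.0964]
ee_rot: [[0.98, -0.003, 0.2], [-0.2, 0.0, 0.98], [-0.003, -1.0, -0.0]]
ft_force: [-9.1, 1.2, 6.7]
grip_width: 0.0114
```

Emit:
arm_command(
  series="0.004 0 0 0 0 0 0; 0.008 0 0 0 0 0 0; 0.008 0 0 0 0 0 0",
)

```text
time_s: 18.25
tcp_pos: [0.54, 0.2262, 0.0964]
ee_rot: [[0.98, -0.005, 0.2], [-0.2, 0.0, 0.98], [-0.005, -1.0, -0.001]]
ft_force: [-12.7, 2.5, 8.8]
grip_width: 0.011
```

```bash
python3 -c "
from h import *
plan([.5405,.2267,.0964],-11.58);s=observe();print(s['ee_rot'][:,1],s['wrist_torque'])
c=shot('wrist','w15')
cv2.imwrite('pics/w15.png',cv2.resize(c['image'][80:200,250:420,::-1],None,fx=4,fy=4,interpolation=cv2.INTER_NEAREST))"
```

```text
t 18.25 tcp [0.54   0.2262 0.0964] yaw -11.54 F [-12.7   2.5   8.8] w 0.011
shift [ 0.004 -0.     0.006] turn [ 0.0001  0.0001 -0.0007]
[-4.63972104e-03  3.32111300e-04 -9.99989181e-01] [ 0.23349449  1.66768127 -0.03543006]
```

View pics/w15.png

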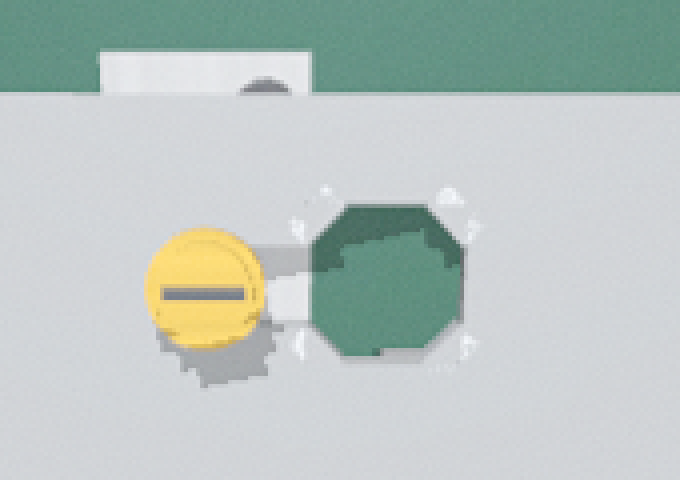

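Emit:
arm_command(
  series="-0.008 -0.003 0 0 0 0 0; -0.015 -0.006 0 0 0 0 0; -0.015 -0.006 0 0 0 0 0",
)

```text
time_s: 18.68
tcp_pos: [0.5399, 0.2262, 0.0964]
ee_rot: [[0.98, -0.0, 0.2], [-0.2, 0.0, 0.98], [-0.001, -1.0, 0.0]]
ft_force: [-4.5, 2.8, 1.7]
grip_width: 0.0109
```

```bash
python3 -c "
from h import *
plan([.5405,.2267,.0964],-11.58);c=shot('side','s16')
cv2.imwrite('pics/s16z.png',cv2.resize(c['image'][190:340,230:400,::-1],None,fx=4,fy=4,interpolation=cv2.INTER_CUBIC))"
```

```text
t 18.675 tcp [0.5399 0.2262 0.0964] yaw -11.55 F [-4.5  2.8  1.7] w 0.0109
shift [0.005 0.    0.006] turn [-0.      0.0001 -0.0001]
```

View pics/s16z.png

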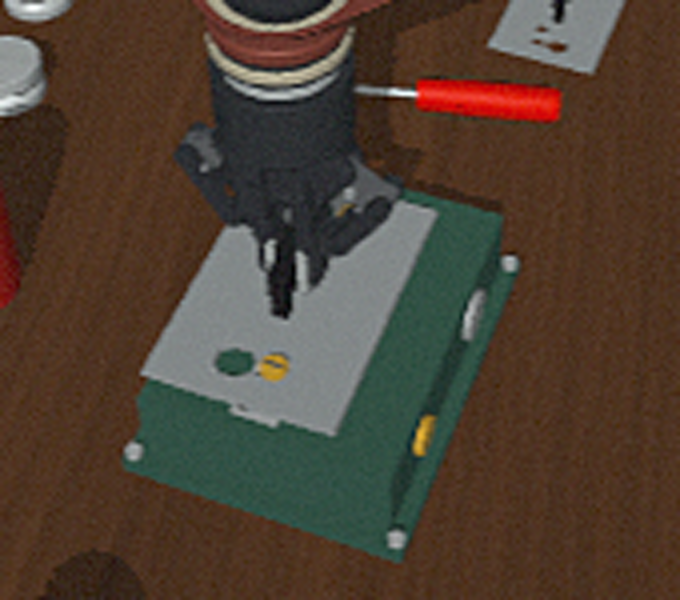

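Emit:
arm_command(
  series="-0.005 0 0 0 0 0 0.1; -0.005 0 0 0 0 0 0.3; -0.005 0 0 0 0 0 0.45; -0.005 0 0 0 0 0 0.45; -0.005 -0.1 0 0 0 0 0.45; -0.005 -0.3 0 0 0 0 0.45; -0.005 -0.6 0 0 0 0 0.45; -0.005 -0.9 0 0 0 0 0.45; -0.005 -1 0 0 0 0 0.45",
)

```text
time_s: 19.85
tcp_pos: [0.5414, 0.2267, 0.2013]
ee_rot: [[0.98, 0.006, 0.2], [-0.2, 0.002, 0.98], [0.006, -1.0, 0.003]]
ft_force: [0.1, 0.0, -0.3]
grip_width: 0.0384
```

Emit:
arm_command(
  series="0 -0.2 -0.3 0 0 0 0.45; 0 -0.4 -0.6 0 0 0 0.45; 0 -0.4 -0.8 0 0 0 0.45; 0 -0.4 -0.8 0 0 0 0.45",
)

```text
time_s: 20.35
tcp_pos: [0.5232, 0.1469, 0.236]
ee_rot: [[0.979, -0.001, 0.202], [-0.202, 0.0, 0.979], [-0.001, -1.0, -0.0]]
ft_force: [-0.1, 0.8, -0.3]
grip_width: 0.0381
```

```bash
python3 -c "
from h import *
c=shot('wrist','w17');P=cloud(c)
cv2.imwrite('pics/w17z.png',cv2.resize(c['image'][20:260,200:460,::-1],None,fx=2.4,fy=2.4,interpolation=cv2.INTER_CUBIC))
hsv=cv2.cvtColor(c['image'],cv2.COLOR_RGB2HSV); H,S,V=cv2.split(hsv)
m=((H<6)|(H>174))&(S>130)&(V>90); m[:,:250]=0; m[:,430:]=0
for k in blobs(m,8):
    u=cen(k); mm=cv2.drawContours(np.zeros((400,640),np.uint8),[k],-1,1,-1)>0
    print(u.round(1),cv2.contourArea(k),P[mm].mean(0).round(4),P[mm][:,2].max().round(4),ray(c,*u,.068).round(4))
plan([.54,.2267,.2],-11.58)"
```

```text
[308.3 276.9] 647.5 [0.4727 0.0079 0.0236] 0.3562 [0.4817 0.0375 0.068 ]
[312.3 145.1] 43.0 [0.5215 0.1935 0.0771] 0.3562 [0.5208 0.1924 0.068 ]
t 20.4 tcp [0.5232 0.1475 0.2357] yaw -11.61 F [-0.1  0.7 -0.5] w 0.0383
shift [0.006 0.357 0.809] turn [-0.     -0.0001 -0.0003]
```

View pics/w17z.png

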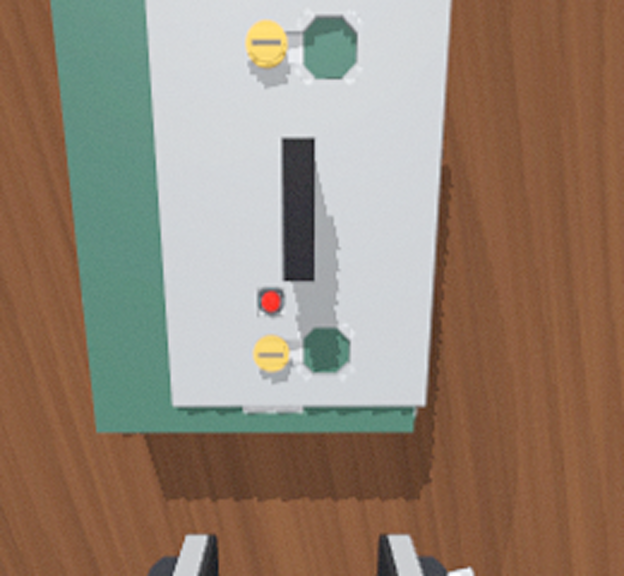

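```bash
python3 -c "
from h import *
from cov import cover
c=load('w17');P=cloud(c); print('pin z',np.round(P[142:149,309:316,2],4))
print('plate z near',np.median(P[120:135,280:300,2]))
c=shot('top','t18')
cv2.imwrite('pics/t18.png',c['image'][60:330,60:600,::-1])
print(observe()['ft_force'],observe()['time_s'])"
```

```text
pin z [[0.0606 0.3562 0.0658 0.0664 0.0672 0.0665 0.0603]
 [0.3562 0.0671 0.0669 0.0675 0.0674 0.0687 0.0667]
 [0.0668 0.0663 0.0673 0.0676 0.0686 0.0672 0.0676]
 [0.0663 0.0683 0.0673 0.0678 0.0671 0.0682 0.0676]
 [0.067  0.0672 0.0668 0.0659 0.0668 0.0672 0.0668]
 [0.0684 0.0683 0.0679 0.0677 0.0667 0.0683 0.0677]
 [0.0597 0.0687 0.0681 0.0675 0.068  0.0675 0.0658]]
plate z near 0.06440612779479549
[ 0.59617433 -0.06510895  1.00093241] 20.45
```

View pics/t18.png

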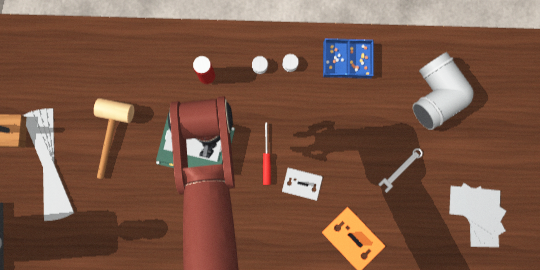

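```bash
python3 -c "
from rig import finish_job
print(finish_job())"
```

```text
the job is handed in; nothing more can be done
None
```

The cover is refitted on the green case, slid fully home, locked by the red catch and released. I handed the job in at about 20.5 s of the 64 s.

**What I did:** I gripped the larger grey cover by its handle and lowered it so that both screw heads came up through the wide ends of the keyholes. I then slid it about 24.7 mm towards the case's +x, until it stopped against the screws. After easing off the push, I opened the gripper and backed clear.

**Last checks:**
- **Catch:** the pin top measures about 67.5 mm above the bench, the same as before the cover went on. It stands about 3 mm above the plate, in the middle of its hole.
- **Screws:** both heads are over the narrow ends of the slots.
- **Seating:** the plate top reads 64.4 mm, against 65 mm expected for flat on the case.
- **Force:** the highest wrist reading was about 16 N, at the end stop.
- **Other things:** nothing else looked moved in the last top view, but I checked that by eye and did not measure it.

The last wrist views disagreed with the planned drop position by about 1 mm, so I corrected by that much before lowering. I did not tug the cover back to test the lock; I judged it by the height of the pin.

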